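# Clear the hand mill's chute and crank it through

## Robot

A 6-joint arm with a two-finger parallel gripper is mounted at the origin on a cart in front of the work surface, level with it; the furniture and walls round the work are solid. World frame = base frame: x ahead of the robot, y to its left, z up, the work surface at z = 0. Lengths are in mm, angles in rad, forces in N, time in s.
With the tool pointing down it reaches from about 400 to 925 mm from the base axis. Payload 12.5 kg.
Tool frame: the origin (TCP) lies at the very end of the fingers, on their centre line; the grasp point (between the pads) lies 19 mm behind it; z points along the fingers, y is the line along which they close (so a half turn about z gives the same grasp; the last joint's range is limited). The gripper opens to 95 mm and grips with 3 to 60 N. Pads are 20 mm wide; open, the fingers measure 119 mm over their backs; the gripper's body (75 mm by 180 mm) begins 59 mm behind the grasp point.
Start: joints at [1.063, 0.491, 1.559, -0, 1.092, -0.106], TCP at [244.408, 575.249, 214.661] pointing down, gripper open.
Joint ranges: [-3.1, 3.1], [-0.84, 2.19], [0.05, 2.79], [-1.13, 4.28], [0.06, 2.93], [-2.69, 2.69]. Speed limits (rad/s): [2.22, 2.22, 2.79, 3.14, 3.14, 3.14].

## Interface

Orientations are given as [roll, pitch, yaw] about the fixed x, y, z axes, in that order (R = Rz(yaw) Ry(pitch) Rx(roll)).
In Python, from cell import env gives the robot as it stands.
- The arm moves only by the shell command python3 steer.py 'ROWS'. ROWS is 1 to 5 rows, parted by semicolons, with the numbers parted by spaces; each row has 5 numbers: dx, dy, dz in mm, then a turn about the tool's z in rad, then the opening from 0.0 (shut) to 1.0 (fully open); each row is the pose to reach, as a shift and turn from the pose commanded when the command began, along the tool's axes at that moment; what a row does not reach only later rows make up. A row lasts 1/12 s, in which the tool goes at most 41.7 mm and 0.125 rad, less where a joint would pass 70% of its speed; a pose out of reach is approached as far as the arm can. The fingers move at their own pace and stop on an object; the grip force is fixed at half the most. Time passes only in rows, so rows that do not move let the fingers close. It prints the time, the measured TCP pose, the force, the opening and the grip force at its end. Input that does not fit is refused with a message, and nothing moves.
- env.state(): the state, without advancing time (a new reading comes with each control period).
- env.read_camera(name): name is "scene" or "top"; returns (picture, depth): 420x560x3 uint8, red, green, blue; 420x560 float32, mm along the optical axis (not along the pixel's ray), 0 where there is no reading.
- env.camera_info(name): a dict with "vertical_fov" (degrees; the focal length in pixels is half the picture's height over the tangent of half this angle, whatever the lens; pixels are square), "cx", "cy" (the principal point, pixels), "origin" and "attitude" of the camera in the world. Camera axes: x right, y down, z forward; pixel columns grow to the right and rows downward; lengths in mm; the calibration is good to about 2 mm. A picture is of the moment at which its call begins. camera_info takes no time and is no camera call.
- env.job_done(): hands the job in; it is judged then, once.
The state is a dict: "t": time; "joints": joint angles; "qvel": joint speeds; "tau": joint torques, N m; "eef_pos": TCP position; "tcp_rot": TCP orientation; "ft_force": force on the tool from outside, world axes, zero at the start; "moment": the same for the moment, N m; "opening": opening from 0.0 (shut) to 1.0 (fully open); "grip_force": force on a finger pad.
Only numpy, scipy, OpenCV 4.12 (cv2) and the standard library are available. Lean on these libraries where they do the work, as an engineer would, in place of code of your own. Each camera call takes 0.05 s, during which the arm holds its last target. There are 200 camera calls.

## Task

The orange feed stick has slid down into the chute of the green hand mill: draw it back up out of the chute by its upper end and lay it in the wooden rest, down in both end pockets. Then take the crank knob on top of the mill and turn it clockwise (seen from above), slowly and steadily, through its heavy point twice without letting it run away, stopping with the knob over the red dot the second time it comes round there. Let go, and leave the timer, bowl and tin where they are.

Things in the scene. Friction and masses are not known exactly. Their poses are not given: they have to be found in the camera images.
- mill: Green hand mill fixed to the table; origin at the centre of its underside (table height), z up. Base plate 150 x 150 mm, housing 120 x 120 mm, top at z = 110 mm. The crank's vertical axis passes through the origin. The feed chute is on its +y side and rises outward along +y at 20 degrees; a thin leg stands under it at y = 138 mm.
- chute_end (a point): Middle of the floor's edge at the upper, open end of the chute; axes as the mill's. The chute is 100 mm long, 26 mm wide inside, 34 mm outside, walls 26 mm high. A dark cover plate 25 mm above the floor bridges it from 8 to 60 mm below this end, so a thing inside must be drawn out lengthwise before it can be lifted.
- stick: Orange feed stick, loose, 140 mm long (y), 16 mm wide (x), 18 mm high (z), about 60 g, alike at both ends; origin at its centre. It starts in the chute under the cover, its y axis along the chute (+y end up and out), the upper 49 mm sticking out beyond the chute's end, free on both sides. Only weight and friction hold it.
- rest: Fixed wooden rest, 180 mm (y) x 50 mm (x); origin under its centre, table height. Two end pockets, each 28 to 82 mm from the middle along y, floor z = 30 mm, walls to z = 55 mm, 24 mm wide, 152 mm between closed outer ends. The stick can be held only by its middle in the 56 mm gap between them (8 mm base plate there): put it down and regrasp it.
- rest_seat (a point): Where the stick's centre comes to lie: on the rest's centre line, 39 mm above its underside; axes as the rest's.
- knob_mid (a point): Centre of the crank's upright wooden knob: round, 27 mm across (24 mm at its waist), 42 mm tall, spins freely on its pin. It moves on a circle of 55 mm radius about the mill's axis; its middle is 172 mm, its foot 151 mm, the crank arm's top 148 mm above the table.
- red_dot (a point): Red dot 14 mm across on the mill's top plate, 51 mm from the mill's axis on its -x side: where the knob must stop.
- crank (a joint): Crank angle, rad, growing clockwise from above. 0, 6.28, 12.57 = knob over the red dot; starts 0.25 to 0.8 past it. A spring makes it ever heavier up to half a turn past the dot (up to about 7 N at the knob); beyond, the spring drives the crank ahead with about 3 N and, let go, it runs away: hold the knob all the way, below 6 rad/s. Stays put near the dot.
- timer: White timer, 64 x 68 x 17 mm, loose bystander; origin at the centre of its underside.
- bowl: Empty cupping bowl, white outside and black inside, 92 mm across, 60 mm tall, loose bystander; origin at the centre of its underside.
- tin: Grey square sample tin with lid, 73 x 65 x 52 mm, loose bystander; origin at about the centre of its underside.

How it is judged (in metres and radians):
On the way, in this order (a step that is already met when the one before it is completed fails the run):
1. the stick lies in the rest, released, before the crank is turned (horizontal distance between stick and rest_seat below 0.012 m and z of stick in the frame of rest_seat between -0.006 and 0.006 m and angle between the y axis of stick and the y axis of rest, either way round below 0.1 rad and contact force between the fingers and stick below 0.2 N and value of joint crank below 2 rad), for 0.2 s.
2. the crank has gone over its heavy point the first time (value of joint crank above 3.6 rad), for 0.1 s.
3. the crank has gone over its heavy point the second time (value of joint crank above 9.9 rad), for 0.1 s.
At the end, for the whole second after the job is handed in: The stick lies still in the rest, within 12 mm and 0.1 rad of its seat and down to 6 mm; the crank stands still with its knob over the red dot (within 0.3 rad), two turns on from the dot it started past (horizontal distance between stick and rest_seat below 0.012 m and z of stick in the frame of rest_seat between -0.006 and 0.006 m and angle between the y axis of stick and the y axis of rest, either way round below 0.1 rad and linear speed of stick below 0.02 m/s and value of joint crank between 12.2664 and 12.8664 rad and velocity of joint crank between -0.1 and 0.1 rad/s); the robot touches nothing.
It fails at once if the crank runs away or is turned faster than 6 rad/s (value of joint crank above 1.2 rad and (velocity of joint crank above 6 rad/s or velocity of joint crank below -6 rad/s)).
It fails at once if the timer, bowl or tin is moved more than 30 mm (distance of any of timer, bowl, tin from where it was at the start of the episode above 0.03 m).
It also fails if it takes over 72 s, if anything falls off the work surface, if the arm or the gripper's body presses on something with over 40 N, if the wrist force passes 120 N, or if a joint passes its speed limit or range.

## Working session

There is one attempt and no reset: what is moved stays moved. The work goes in short steps, Python scripts to look and compute and a shell command to move; the robot and the scene stay as the last step left them, time stands still between calls to the robot, and variables do not carry over. Pictures are saved under pics/ and viewed, at most 10 in all, crops included, and the job is handed in when it is done.

```bash
ls; mkdir -p pics
python3 - <<'E'
from cell import env
import cv2,numpy as np
for n in("scene","top"):
    im,d=env.read_camera(n); cv2.imwrite(f"pics/{n}0.png",im[:,:,::-1]); np.savez(f"pics/{n}0.npz",im=im,d=d)
    print(n,env.camera_info(n))
print(env.state())
E
```

```text
cell.py
pics
steer.py
scene {'vertical_fov': 48.22772949670334, 'cx': 284.37665300917433, 'cy': 208.67794992003118, 'origin': array([ -77.32854154, -532.74383983,  605.25213728]), 'attitude': array([-2.05929200e+00,  5.56775235e-04, -8.20300645e-01])}
top {'vertical_fov': 42.17573478432026, 'cx': 284.16469062277747, 'cy': 206.48075694570522, 'origin': array([ 237.5222198 ,   92.17126881, 1518.83963945]), 'attitude': array([-2.91892248e+00, -1.02854134e-03, -1.63925691e+00])}
{'t': 0.1, 'joints': array([ 1.06341283e+00,  4.91507607e-01,  1.55936568e+00, -7.96511512e-06,
        1.09170607e+00, -1.05572187e-01]), 'qvel': array([-7.18334965e-04, -1.78960581e-03, -2.45882530e-03, -1.09291862e-03,
        2.12114431e-03,  9.52277782e-05]), 'tau': array([ 2.36348387e-03, -6.13622260e+01, -2.58607757e+01,  6.94108335e-02,
        4.69654449e-02, -5.39516873e-05]), 'eef_pos': array([244.29339824, 575.05595424, 214.12287206]), 'tcp_rot': array([-3.14061070e+00, -9.69500094e-05,  2.73978497e+00]), 'ft_force': array([ 0.2863896 , -0.00840271, -0.22552149]), 'moment': array([-0.00311796,  0.00897751,  0.00818711]), 'grip_force': 0.0, 'opening': 0.9991444420090148}
 5  7 61 steer.py
```
View pics/scene0.png

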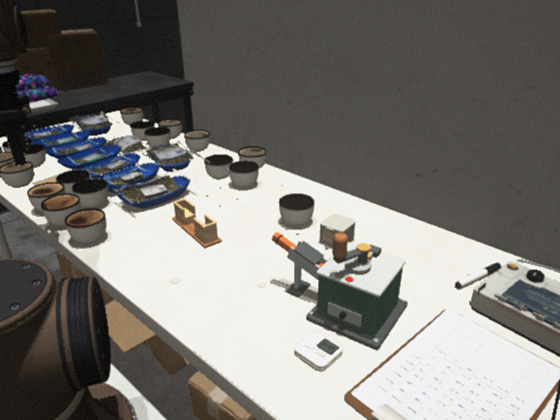

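View pics/top0.png

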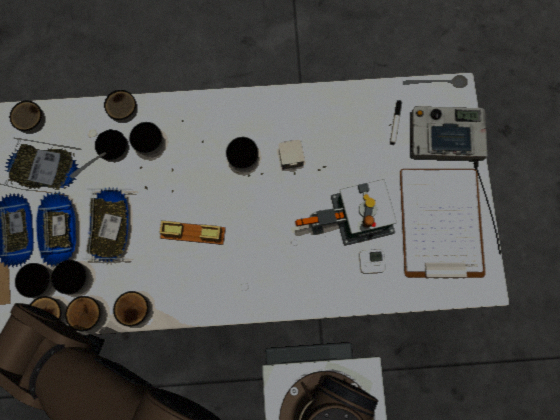

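The mill is near (360,290) in the scene view and (365,210) in the top view. The stick end is at (280,238) / (303,222), the rest at (197,222) / (193,232) and the knob at (340,245) / (368,215). I'll take closer crops next.

Create h.py:
```python
from cell import env
import cv2,numpy as np
from scipy.spatial.transform import Rotation as R
def cam(n):
    c=env.camera_info(n); f=210/np.tan(np.radians(c["vertical_fov"]/2))
    return f,c["cx"],c["cy"],np.array(c["origin"]),R.from_euler("xyz",c["attitude"]).as_matrix()
def ray(n,p):
    f,cx,cy,o,M=cam(n); p=np.atleast_2d(p).astype(float)
    return o,np.c_[(p[:,0]-cx)/f,(p[:,1]-cy)/f,np.ones(len(p))]@M.T
def onz(n,p,z):
    o,d=ray(n,p); return o+d*((z-o[2])/d[:,2])[:,None]
def proj(n,P):
    f,cx,cy,o,M=cam(n); q=(np.atleast_2d(P)-o)@M; return np.c_[cx+f*q[:,0]/q[:,2],cy+f*q[:,1]/q[:,2]]
def cloud(n,d):
    v,u=np.mgrid[:420,:560]; o,r=ray(n,np.c_[u.ravel(),v.ravel()])
    return (o+r*d.ravel()[:,None]).reshape(420,560,3)
def orange(im):
    h=cv2.cvtColor(im,cv2.COLOR_RGB2HSV); return cv2.inRange(h,(4,150,90),(16,255,255))
```

Run:
```python
from h import *
s=np.load("pics/scene0.npz");t=np.load("pics/top0.npz")
a=cv2.resize(t["im"][165:275,285:405],None,fx=5,fy=5,interpolation=cv2.INTER_CUBIC)
b=cv2.resize(s["im"][220:370,260:420],None,fx=4.5,fy=4,interpolation=cv2.INTER_CUBIC)
cv2.imwrite("pics/tc.png",a[:,:,::-1]);cv2.imwrite("pics/sc.png",b[:,:,::-1])
for n,q in(("scene",s),("top",t)):
    P=cloud(n,q["d"]);m=orange(q["im"])
    k,l,st,c=cv2.connectedComponentsWithStats(m)
    for i in range(1,k):
        if st[i,4]>15: print(n,st[i],c[i].round(1),np.median(P[l==i],0).round(1),P[l==i].min(0).round(),P[l==i].max(0).round())
# top plate: cloud points at z~110
P=cloud("top",t["d"]);mm=(abs(P[...,2]-110)<6)&(P[...,1]<150)&(P[...,0]>300);mm=mm.astype(np.uint8)
k,l,st,c=cv2.connectedComponentsWithStats(mm);i=1+np.argmax(st[1:,4])
ys,xs=np.where(l==i);X=onz("top",np.c_[xs,ys],110)[:,:2].astype(np.float32)
print("plate",st[i],cv2.minAreaRect(X), np.median(P[l==i],0))
```

```text
scene [273 233  23  17 119] [283.5 240.6] [507.4  15.5 105.7] [ -77. -533.   93.] [519.  41. 605.]
top [335 212   9   6  38] [338.9 214.7] [529.9 -78.7  76.4] [523. -90.  68.] [539. -65.  93.]
top [296 217  22   8 112] [307.  220.3] [515.1  11.  107.9] [504. -17.  92.] [525.  41. 122.]
top [366 216   8   9  55] [369.4 219.8] [ 488.1 -138.6  193.1] [ 479. -148.  185.] [ 498. -130.  199.]
top [176 224  39  19 318] [192. 233.] [519.9 331.4   7.7] [238.  92.  -1.] [ 547.  377. 1519.]
top [221 227   4  12  21] [222.7 231.9] [515.5 244.7   6.4] [500. 240.   1.] [533. 249.  16.]
plate [ 340  179   57   55 1560] ((542.2366333007812, -152.41036987304688), (123.8980941772461, 123.96446228027344), 9.674698829650879) [ 542.98555676 -161.43618479  110.25559646]
```

View pics/tc.png

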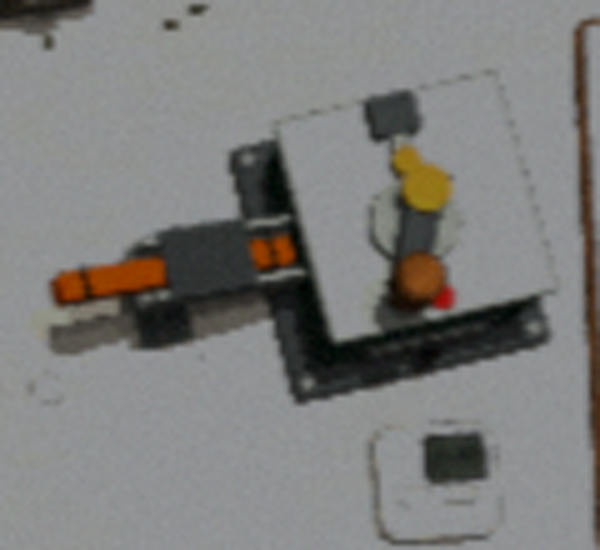

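View pics/sc.png

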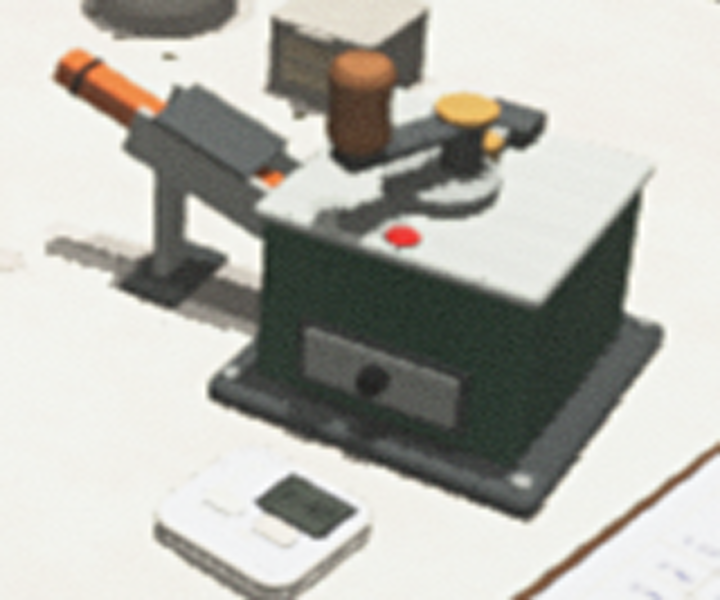

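The top crop shows the knob at crop (418,278), the red dot at (445,297) and the stick's upper end at (55,287). The scene crop confirms the knob is a little clockwise past the red dot. Next I'll get precise positions.

Run:
```python
from h import *
s=np.load("pics/scene0.npz");t=np.load("pics/top0.npz")
def red(im):
    h=cv2.cvtColor(im,cv2.COLOR_RGB2HSV); return cv2.inRange(h,(0,170,110),(3,255,255))|cv2.inRange(h,(172,150,110),(180,255,255))
for n,q in(("scene",s),("top",t)):
    k,l,st,c=cv2.connectedComponentsWithStats(red(q["im"]))
    for i in range(1,k):
        if st[i,4]>5: print(n,"red",st[i],c[i].round(1),onz(n,c[i],110).round(1))
# stick top edge silhouette: minAreaRect of upper exposed part, each view
for n,q,bb in(("top",t,(290,210,330,232)),("scene",s,(268,228,300,255))):
    m=orange(q["im"]);z=np.zeros_like(m);z[bb[1]:bb[3],bb[0]:bb[2]]=m[bb[1]:bb[3],bb[0]:bb[2]]
    c=max(cv2.findContours(z,0,1)[0],key=cv2.contourArea);print(n,"stick box",cv2.boxPoints(cv2.minAreaRect(c)).round(1).tolist())
    P=cloud(n,q["d"])[z>0];P=P[abs(P[:,2]-105)<30]
    d=np.linalg.svd(P-P.mean(0))[2][0];print("cloud mean",P.mean(0).round(1),"dir",d.round(3),"ext",((P-P.mean(0))@d).min().round(1),((P-P.mean(0))@d).max().round(1))
# rest
P=cloud("top",t["d"])
for lo,hi in((49,61),(24,36)):
    m=((P[...,2]>lo)&(P[...,2]<hi)&(P[...,1]>200)&(P[...,1]<400)&(P[...,0]>470)&(P[...,0]<580))
    ys,xs=np.where(m);print("rest",lo,m.sum(),cv2.minAreaRect(onz("top",np.c_[xs,ys],(lo+hi)/2)[:,:2].astype(np.float32)))
h=cv2.cvtColor(t["im"],cv2.COLOR_RGB2HSV);Y=cv2.inRange(h,(18,60,100),(35,255,255));Y[:,:150]=0;Y[:,235:]=0
k,l,st,c=cv2.connectedComponentsWithStats(Y)
for i in range(1,k):
    if st[i,4]>15: print("pocket",st[i],onz("top",c[i],30).round(1))
print(h[233,165:225:4].tolist())
```

```text
scene red [346 278   7   3  17] [348.9 278.9] [[ 489.2 -159.   110. ]]
top red [372 223   3   4   7] [373.3 224.6] [[ 490.9 -161.9  110. ]]
top stick box [[295.6000061035156, 219.39999389648438], [316.79998779296875, 215.89999389648438], [317.70001220703125, 221.1999969482422], [296.5, 224.8000030517578]]
cloud mean [514.7  11.2 107.7] dir [-0.167  0.929  0.33 ] ext -30.8 30.8
scene stick box [[271.6000061035156, 238.3000030517578], [276.3999938964844, 231.8000030517578], [295.29998779296875, 245.6999969482422], [290.5, 252.10000610351562]]
cloud mean [508.   16.4 105.6] dir [ 0.178 -0.931 -0.32 ] ext -22.9 25.4
rest 49 182 ((520.7249755859375, 325.07415771484375), (155.95309448242188, 37.264434814453125), 80.0881118774414)
rest 24 262 ((519.9957275390625, 325.0456237792969), (154.7303009033203, 35.72646713256836), 80.15298461914062)
pocket [159 221  23  14 207] [[534.3 386.5  30. ]]
pocket [199 225  21  14 200] [[515.7 277.7  30. ]]
[[20, 144, 138], [24, 138, 137], [23, 136, 137], [22, 129, 142], [22, 156, 49], [14, 211, 123], [15, 229, 118], [14, 211, 121], [13, 211, 122], [20, 150, 133], [29, 122, 144], [29, 120, 145], [29, 129, 144], [25, 134, 137], [13, 182, 63]]
```

Run:
```python
from h import *
s=np.load("pics/scene0.npz");t=np.load("pics/top0.npz")
a=cv2.resize(t["im"][212:254,150:236],None,fx=7,fy=7,interpolation=cv2.INTER_CUBIC)
b=cv2.resize(s["im"][190:255,160:230],None,fx=8.6,fy=4.5,interpolation=cv2.INTER_CUBIC)
w=max(a.shape[1],b.shape[1]);f=lambda x:cv2.copyMakeBorder(x,0,0,0,w-x.shape[1],0)
cv2.imwrite("pics/rc.png",np.vstack([f(a),f(b)])[:,:,::-1])
```

```text
(no output)
```

View pics/rc.png

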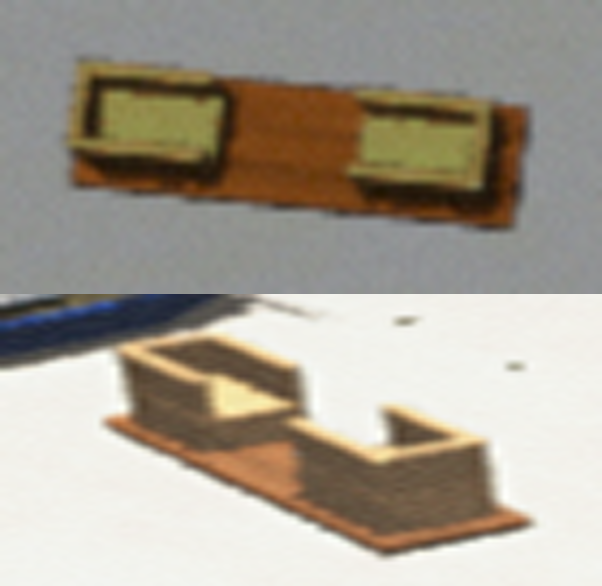

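The crop shows the rest with its pockets clear. The base plate's right corners are at (225.3,227.1) and (223.1,244.6) in the top view, and its near corners are at (172.2,218.4), (205.1,247.3) and (222.0,240.4) in the scene view.

Run:
```python
from h import *
print("top plate R,R,L",onz("top",[(225.3,227.1),(223.1,244.6),(160.7,238.4)],8).round(1).tolist())
print("scene plate",onz("scene",[(172.2,218.4),(205.1,247.3),(222,240.4)],6).round(1).tolist())
print("scene wall outer near/far ends",onz("scene",[(173.7,201.8),(184.2,199.1),(203.6,226.9),(216.7,222.4)],55).round(1).tolist())
print("top wall outer: L-top,L-bot,R-top,R-bot",onz("top",[(160.9,220.6),(160.3,233.4),(220.3,226.2),(219.3,238.6)],55).round(1).tolist())
# stick upper end: top corners in top cam; triangulate knob & stick tip
def tri(a,b):
    o1,d1=ray("top",a);o2,d2=ray("scene",b);d1=d1[0];d2=d2[0]
    k=np.linalg.lstsq(np.c_[d1,-d2],o2-o1,rcond=None)[0];p,q=o1+k[0]*d1,o2+k[1]*d2;return ((p+q)/2).round(1),np.linalg.norm(p-q).round(1)
# near (-x) and upper corner of end: top crop (55,300)->; scene crop (75,50)
print("knob top",tri((368.6,219.6),(340.3,236)))
print("knob@193",onz("top",[(285+418/5,165+272/5)],193).round(1))
print("stick end mid top edge", onz("top",[(285+53/5,165+289/5)],122).round(1), onz("scene",[(260+65/4.5,220+60/4)],118).round(1))
```

```text
top plate R,R,L [[530.5, 236.9, 8.0], [481.2, 245.3, 8.0], [510.7, 419.2, 8.0]]
scene plate [[507.1, 414.7, 6.0], [477.9, 241.0, 6.0], [525.1, 235.4, 6.0]]
scene wall outer near/far ends [[513.4, 407.6, 55.0], [541.1, 400.4, 55.0], [485.3, 249.7, 55.0], [519.8, 243.7, 55.0]]
top wall outer: L-top,L-bot,R-top,R-bot [[551.5, 407.6, 55.0], [516.1, 409.9, 55.0], [524.9, 245.9, 55.0], [490.8, 250.1, 55.0]]
knob top (array([ 489.1, -136.3,  188.9]), np.float64(2.6))
knob@193 [[ 489.8 -136.7  193. ]]
stick end mid top edge [[507.3  42.3 122. ]] [[497.3  30.7 118. ]]
```

```bash
cat > go.py <<'E'
import sys
from h import *
def need(x,y,z,yaw):
    s=env.state();M=R.from_euler("xyz",s["tcp_rot"]).as_matrix()
    d=M.T@(np.array([x,y,z])-s["eef_pos"]);a=s["tcp_rot"][2]
    print("t",round(s["t"],2),"shift",d.round(1),"turn",round(((a-yaw+np.pi)%(2*np.pi))-np.pi,3),"at",s["eef_pos"].round(1),"yaw",round(a,3))
if len(sys.argv)>4: need(*map(float,sys.argv[1:5]))
E
python3 steer.py '-461 -403 0 0 0.45;-461 -403 0 0 0.45;-461 -403 0 0 0.45;-461 -403 0 0 0.45;-461 -403 0 0 0.45'
python3 go.py 511.5 24 214 1.738
```

```text
t: 0.52
eef_pos: [335.3, 385.9, 214.4]
tcp_rot: [-3.141, -0.0, 2.74]
ft_force: [0.5, 0.3, 0.1]
opening: 0.705
grip_force: 0.0
t 0.52 shift [-303.5 -264.4    0.5] turn 1.002 at [335.3 385.9 214.4] yaw 2.74
```

```bash
python3 steer.py '-303 -264 0 0 0.45;-303 -264 0 0 0.45;-303 -264 0 0 0.45;-303 -264 0 0 0.45;-303 -264 0 0 0.45'
python3 steer.py '-150 -130 0 1.0 0.45;-150 -130 0 1.0 0.45;-150 -130 0 1.0 0.45;-150 -130 0 1.0 0.45;-150 -130 0 1.0 0.45'
python3 go.py 511.5 24 150 1.738
```

```text
t: 0.93
eef_pos: [426.5, 198.4, 214.6]
tcp_rot: [3.142, -0.0, 2.74]
ft_force: [1.1, 0.8, 0.3]
opening: 0.455
grip_force: 0.0
t: 1.35
eef_pos: [514.3, 19.1, 214.5]
tcp_rot: [3.142, 0.0, 2.108]
ft_force: [0.4, 1.3, -0.5]
opening: 0.452
grip_force: 0.0
t 1.35 shift [ 5.6  0.1 64.5] turn 0.37 at [514.3  19.1 214.5] yaw 2.108
```

```bash
python3 steer.py '5 0 30 0.37 0.45;5 0 64 0.37 0.45;5 0 64 0.37 0.45;5 0 64 0.37 0.45'
python3 go.py 511.5 24 85 1.738
```

```text
t: 1.68
eef_pos: [510.0, 26.1, 149.0]
tcp_rot: [-3.138, -0.001, 1.739]
ft_force: [-0.7, -0.3, 0.6]
opening: 0.449
grip_force: 0.0
t 1.68 shift [-2.4  1.3 63.9] turn 0.001 at [510.   26.1 149. ] yaw 1.739
```

```bash
python3 steer.py '-2 1 30 0 0.45;-2 1 64 0 0.45;-2 1 64 0 0.45;-2 1 64 0 0.45'
python3 - <<'E'
from h import *
for n,bb in(("scene",(200,330,240,340)),("top",(180,250,280,400))):
    im,d=env.read_camera(n)
    a=im[bb[0]:bb[1],bb[2]:bb[3]] 
    a=cv2.resize(a,(500,int(500*a.shape[0]/a.shape[1])),interpolation=cv2.INTER_CUBIC); locals().setdefault("L",[]).append(a) if 0 else None
    cv2.imwrite(f"pics/{n}1.png",a[:,:,::-1])
a=cv2.imread("pics/scene1.png");a=a[:350];b=cv2.imread("pics/top1.png")[:250];a=cv2.resize(a,(400,350));b=cv2.resize(b,(400,250));cv2.imwrite("pics/g1.png",np.vstack([a,b]))
E
```

```text
t: 2.02
eef_pos: [511.9, 24.6, 86.6]
tcp_rot: [-3.139, -0.001, 1.748]
ft_force: [-0.0, 0.2, 0.3]
opening: 0.453
grip_force: 0.0
```

View pics/scene1.png

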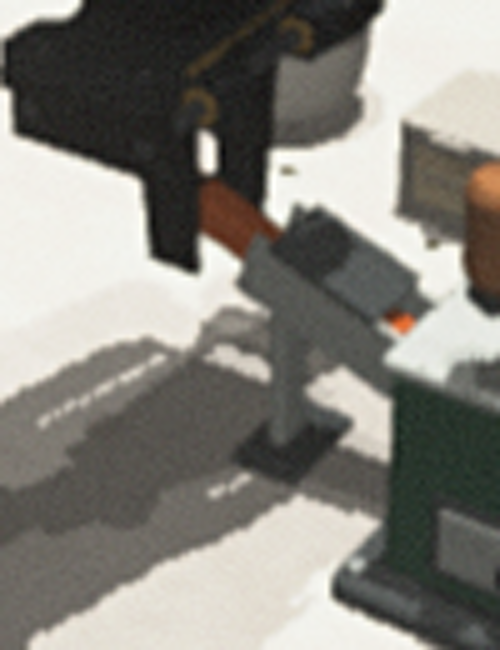

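The fingers straddle the upper end of the stick at crop (150-270, 180-250), clear of the chute. I'll close the gripper and draw the stick out.

```bash
python3 steer.py '0 0 0 0 0.05;0 0 0 0 0.05;0 0 0 0 0.05;0 0 0 0 0.05;0 0 0 0 0.05'
python3 steer.py '5 0 -2 0 0.05;14 0 -5 0 0.05;23 0 -8.5 0 0.05;33 0 -12 0 0.05;42 0 -15.3 0 0.05'
```

```text
t: 2.53
eef_pos: [512.3, 24.5, 87.1]
tcp_rot: [3.141, 0.0, 1.745]
ft_force: [-0.8, 0.9, 3.6]
opening: 0.168
grip_force: 30.0
t: 2.95
eef_pos: [504.7, 67.1, 102.5]
tcp_rot: [3.141, 0.0, 1.745]
ft_force: [-0.2, -3.0, 0.8]
opening: 0.165
grip_force: 30.0
```

```bash
python3 steer.py '10 0 -3.6 0 0.05;20 0 -7.3 0 0.05;30 0 -11 0 0.05;40 0 -14.6 0 0.05;50 0 -18.2 0 0.05'
python3 steer.py '10 0 -3.6 0 0.05;25 0 -10 0 0.05;50 0 -25 0 0.05;70 0 -40 0 0.05;70 0 -40 0 0.05'
python3 - <<'E'
from h import *
im,d=env.read_camera("scene");cv2.imwrite("pics/s2.png",cv2.resize(im[150:330,140:400],None,fx=2.3,fy=2.3,interpolation=cv2.INTER_CUBIC)[:,:,::-1])
E
```

```text
t: 3.37
eef_pos: [495.8, 116.4, 120.4]
tcp_rot: [-3.141, -0.0, 1.745]
ft_force: [0.0, 0.6, -1.1]
opening: 0.166
grip_force: 30.0
t: 3.78
eef_pos: [484.1, 187.4, 162.4]
tcp_rot: [3.138, -0.001, 1.747]
ft_force: [-0.4, -0.5, -0.2]
opening: 0.167
grip_force: 30.0
```

View pics/s2.png

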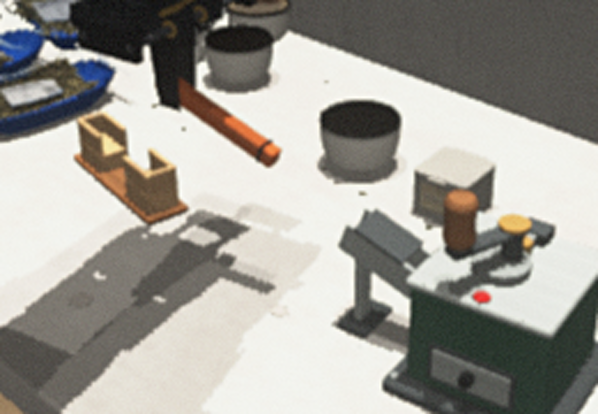

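The stick is out of the chute and held by its upper end; its free end is at crop (268,152). I'll lower it to the table right here.

```bash
python3 steer.py '0 0 40 0 0.05;0 0 80 0 0.05;0 0 120 0 0.05;0 0 125 0 0.05;0 0 125 0 0.05'
python3 steer.py '0 0 6 0 0.05;0 0 12 0 0.05;0 0 18 0 0.05;0 0 24 0 0.05;0 0 30 0 0.05'
```

```text
t: 4.25
eef_pos: [482.9, 183.4, 33.3]
tcp_rot: [-3.136, 0.0, 1.744]
ft_force: [0.0, 1.3, -0.3]
opening: 0.167
grip_force: 30.0
t: 4.67
eef_pos: [484.6, 184.3, 5.5]
tcp_rot: [3.14, -0.0, 1.745]
ft_force: [-0.9, 3.0, 3.7]
opening: 0.163
grip_force: 30.0
```

Release to 0.45, lift, then look for the stick.

```bash
python3 steer.py '0 0 0 0 0.25;0 0 0 0 0.25;0 0 0 0 0.45;0 0 0 0 0.45;0 0 0 0 0.45'
python3 steer.py '0 0 -40 0 0.45;0 0 -80 0 0.45;0 0 -110 0 0.45;0 0 -110 0 0.45'
python3 steer.py '110 0 0 0 0.45;110 0 0 0 0.45;110 0 0 0 0.45;110 0 0 0 0.45'
cat > stick.py <<'E'
from h import *
z=9.
for n in("top","scene"):
    im,d=env.read_camera(n);m=orange(im);k,l,st,c=cv2.connectedComponentsWithStats(m)
    np.savez(f"pics/{n}l.npz",im=im,d=d)
    for i in range(1,k):
        if st[i,4]<80: continue
        cc=cv2.findContours((l==i).astype(np.uint8),0,1)[0][0].reshape(-1,2)
        print(n,st[i],c[i].round(1),[tuple(np.round(v,1)) for v in cv2.minAreaRect(onz(n,cc,18 if n=="top" else 9)[:,:2].astype(np.float32))[:2]],round(cv2.minAreaRect(onz(n,cc,18 if n=="top" else 9)[:,:2].astype(np.float32))[2],1))
E
python3 stick.py
```

```text
t: 5.08
eef_pos: [484.2, 184.0, 5.3]
tcp_rot: [3.141, -0.0, 1.745]
ft_force: [0.8, 0.3, -0.6]
opening: 0.4
grip_force: 0.0
t: 5.42
eef_pos: [486.1, 184.6, 120.4]
tcp_rot: [3.133, -0.001, 1.745]
ft_force: [0.6, 0.1, 0.7]
opening: 0.452
grip_force: 0.0
t: 5.75
eef_pos: [464.1, 296.1, 114.9]
tcp_rot: [3.141, -0.001, 1.748]
ft_force: [0.3, -0.0, 0.3]
opening: 0.452
grip_force: 0.0
top [238 236  23  10  81] [246.7 241. ] [(np.float64(486.0), np.float64(171.0)), (np.float64(14.4), np.float64(64.0))] 10.3
top [128 294  18  30 152] [137.7 304.3] [(np.float64(325.9), np.float64(482.6)), (np.float64(80.1), np.float64(41.9))] 11.5
top [ 70 300  28  29 141] [ 88.  317.5] [(np.float64(307.6), np.float64(620.9)), (np.float64(49.6), np.float64(80.4))] 46.1
scene [214 250  51  23 273] [238.6 260.4] [(np.float64(489.1), np.float64(137.2)), (np.float64(26.0), np.float64(143.7))] 10.1
```

Run:
```python
from h import *
q=np.load("pics/topl.npz");m=cv2.inRange(cv2.cvtColor(q["im"],cv2.COLOR_RGB2HSV),(3,130,50),(17,255,255))
P=onz("top",np.argwhere(m>0)[:,::-1],18)[:,:2]
P=P[(abs(P[:,0]-490)<40)&(P[:,1]>40)&(P[:,1]<222)].astype(np.float32)
print(len(P),cv2.minAreaRect(P),P.mean(0))
```

```text
241 ((491.5860900878906, 134.52432250976562), (16.48370361328125, 137.86119079589844), 10.301199913024902) [491.60382 138.00342]
```

```bash
python3 go.py 491 135.5 60 1.7505
python3 steer.py '-163 -2 0 0 0.45;-163 -2 0 0 0.45;-163 -2 30 0 0.45;-163 -2 55 0 0.45;-163 -2 55 0 0.45'
python3 go.py 491 135.5 2 1.7505
```

```text
t 5.85 shift [-159.6   -1.4   54.7] turn -0.004 at [464.5 292.9 114.7] yaw 1.747
t: 6.27
eef_pos: [490.7, 127.0, 58.1]
tcp_rot: [-3.139, 0.0, 1.741]
ft_force: [-0.5, 0.5, -1.4]
opening: 0.452
grip_force: 0.0
t 6.27 shift [ 8.4  1.8 56. ] turn -0.009 at [490.7 127.   58.1] yaw 1.741
```

```bash
python3 steer.py '0 0 0 0 0.45;0 0 0 0 0.45;0 0 0 0 0.45'
python3 go.py 491 135.5 2 1.7505
```

```text
t: 6.52
eef_pos: [491.5, 131.6, 60.7]
tcp_rot: [3.141, -0.0, 1.744]
ft_force: [-0.5, 0.4, -0.2]
opening: 0.451
grip_force: 0.0
t 6.52 shift [ 4.   0.1 58.7] turn -0.006 at [491.5 131.6  60.7] yaw 1.744
```

```bash
python3 steer.py '4 0 30 0 0.45;4 0 52 0 0.45;4 0 58 0 0.45;4 0 58 0 0.45;4 0 58 0 0.45'
python3 steer.py '0 0 0 0 0.05;0 0 0 0 0.05;0 0 0 0 0.05;0 0 0 0 0.05;0 0 0 0 0.05'
python3 steer.py '0 0 -20 0 0.05;0 0 -60 0 0.05;0 0 -100 0 0.05;0 0 -100 0 0.05;0 0 -100 0 0.05'
python3 stick.py; python3 go.py 519.5 327.5 100 1.402
```

```text
t: 6.93
eef_pos: [490.9, 136.0, 3.0]
tcp_rot: [3.141, -0.0, 1.746]
ft_force: [1.0, -0.4, 0.2]
opening: 0.447
grip_force: 0.0
t: 7.35
eef_pos: [491.0, 135.5, 2.6]
tcp_rot: [3.14, -0.0, 1.745]
ft_force: [-1.6, -0.0, 6.2]
opening: 0.168
grip_force: 30.0
t: 7.77
eef_pos: [491.4, 135.6, 104.0]
tcp_rot: [3.137, 0.0, 1.745]
ft_force: [-0.4, -0.3, -0.4]
opening: 0.167
grip_force: 30.0
top [176 224  39  19 323] [191.8 233. ] [(np.float64(517.9), np.float64(318.3)), (np.float64(106.9), np.float64(46.3))] 80.0
top [118 294  25  15 159] [130.7 300.7] [(np.float64(343.4), np.float64(503.3)), (np.float64(64.3), np.float64(37.1))] 81.8
top [ 67 298  31  31 351] [ 83.2 314.2] [(np.float64(317.4), np.float64(631.9)), (np.float64(78.1), np.float64(78.5))] 54.0
scene [215 213  13  11  90] [220.5 218. ] [(np.float64(589.9), np.float64(318.8)), (np.float64(61.1), np.float64(26.4))] 77.7
scene [239 222  17  12  97] [246.5 227.4] [(np.float64(606.0), np.float64(234.6)), (np.float64(30.8), np.float64(60.2))] 11.0
t 7.87 shift [184.2  62.2   1.6] turn 0.343 at [490.1 135.3 101.6] yaw 1.745
```

```bash
python3 steer.py '40 14 0 0.12 0.05;80 27 0 0.24 0.05;120 40 0 0.343 0.05;155 52 0 0.343 0.05;184 62 0 0.343 0.05'
python3 steer.py '0 0 0 0 0.05;0 0 0 0 0.05;0 0 0 0 0.05'
python3 go.py 519.5 327.5 65 1.402
```

```text
t: 8.28
eef_pos: [519.2, 329.8, 100.1]
tcp_rot: [-3.139, 0.001, 1.401]
ft_force: [0.5, -0.1, -1.2]
opening: 0.164
grip_force: 30.0
t: 8.53
eef_pos: [518.9, 326.8, 100.4]
tcp_rot: [-3.139, 0.002, 1.402]
ft_force: [-0.9, 0.5, 0.1]
opening: 0.166
grip_force: 30.0
t 8.53 shift [ 0.9  0.5 35.4] turn 0.0 at [518.9 326.8 100.4] yaw 1.402
```

Lower to just above the walls (stick bottom about 58) and check the alignment in pictures.

```bash
python3 steer.py '1 0.5 20 0 0.05;1 0.5 40 0 0.05;1 0.5 40 0 0.05;1 0.5 40 0 0.05'
python3 - <<'E'
from h import *
L=[]
for n,b in(("scene",(180,260,150,250)),("top",(205,265,140,250))):
    im,d=env.read_camera(n);a=im[b[0]:b[1],b[2]:b[3]];L.append(cv2.resize(a,(500,int(500*a.shape[0]/a.shape[1])*3//4),interpolation=cv2.INTER_CUBIC))
cv2.imwrite("pics/r3.png",np.vstack(L)[:,:,::-1])
E
```

```text
t: 8.87
eef_pos: [520.1, 326.9, 61.3]
tcp_rot: [-3.139, 0.002, 1.4]
ft_force: [0.3, -0.6, -0.8]
opening: 0.167
grip_force: 30.0
```

View pics/r3.png

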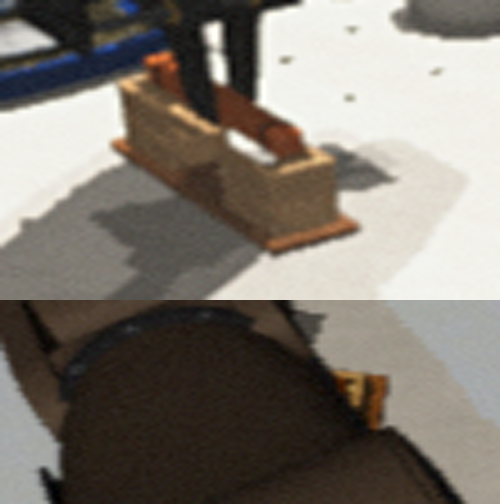

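The stick sits over the rest, parallel with the pockets, its near end at crop (300,140) inside the end wall. I'll go down gently and watch the force.

```bash
python3 steer.py '0 0 4 0 0.05;0 0 8 0 0.05;0 0 12 0 0.05;0 0 12 0 0.05;0 0 12 0 0.05'
```

```text
t: 9.38
eef_pos: [520.4, 328.3, 50.0]
tcp_rot: [-3.141, 0.0, 1.402]
ft_force: [0.6, -0.4, -0.3]
opening: 0.166
grip_force: 30.0
```

```bash
python3 steer.py '0 0 5 0 0.05;0 0 10 0 0.05;0 0 14 0 0.05;0 0 17 0 0.05;0 0 17 0 0.05'
```

```text
t: 9.8
eef_pos: [520.3, 328.3, 32.7]
tcp_rot: [-3.141, 0.0, 1.402]
ft_force: [-0.7, -0.1, -0.4]
opening: 0.165
grip_force: 30.0
```

```bash
python3 steer.py '0 0 0.5 0 0.25;0 0 0.5 0 0.25;0 0 0.5 0 0.25;0 0 0.5 0 0.4;0 0 0.5 0 0.4'
python3 steer.py '0 0 -40 0 0.45;0 0 -80 0 0.45;0 0 -120 0 0.45;0 0 -160 0 0.45;0 0 -190 0 0.45'
python3 go.py 489.5 -136.5 223 1.738
```

```text
t: 10.22
eef_pos: [520.5, 328.3, 32.7]
tcp_rot: [3.142, -0.0, 1.402]
ft_force: [-0.7, -0.7, 0.1]
opening: 0.334
grip_force: 0.0
t: 10.63
eef_pos: [520.7, 328.4, 226.3]
tcp_rot: [3.139, -0.002, 1.402]
ft_force: [1.1, -0.6, 0.1]
opening: 0.449
grip_force: 0.0
t 10.63 shift [-463.6   47.4    2.6] turn -0.336 at [520.7 328.4 226.3] yaw 1.402
```

```bash
python3 steer.py '-41 4 0 -0.12 0.5;-82 8 0 -0.24 0.5;-123 12 0 -0.336 0.5;-164 17 0 -0.336 0.5;-205 21 0 -0.336 0.5'
python3 steer.py '0 0 0 0 0.5;0 0 0 0 0.5'
python3 - <<'E'
from h import *
im,d=env.read_camera("top");np.savez("pics/tr.npz",im=im,d=d)
m=cv2.inRange(cv2.cvtColor(im,cv2.COLOR_RGB2HSV),(3,170,50),(12,255,255))
a=cv2.resize(im[205:255,145:235],None,fx=7,fy=7,interpolation=cv2.INTER_CUBIC)
b=env.read_camera("scene")[0];b=cv2.resize(b[185:255,160:250],(630,245),interpolation=cv2.INTER_CUBIC)
cv2.imwrite("pics/r4.png",np.vstack([a,b])[:,:,::-1])
E
python3 go.py 489.5 -136.5 223 1.738
```

```text
t: 11.05
eef_pos: [506.2, 121.0, 222.9]
tcp_rot: [3.141, -0.0, 1.739]
ft_force: [0.2, -0.2, 0.4]
opening: 0.501
grip_force: 0.0
t: 11.22
eef_pos: [506.8, 120.9, 223.0]
tcp_rot: [3.141, -0.0, 1.734]
ft_force: [-0.2, -0.1, 1.2]
opening: 0.5
grip_force: 0.0
t 11.32 shift [-253.1  -60.2   -0.3] turn -0.001 at [506.9 123.  222.8] yaw 1.737
```

View pics/r4.png

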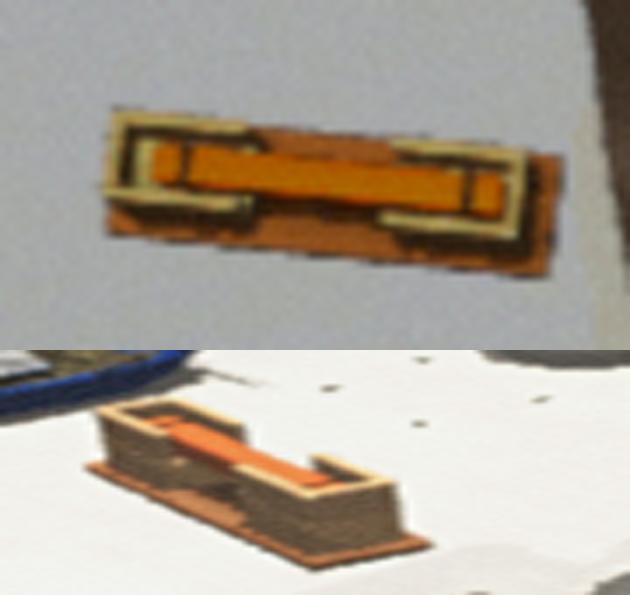

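The stick lies in both pockets, centred and level (crop (150-505, 145-215)). Now for the knob.

```bash
python3 steer.py '-41 -9 0 0 0.5;-82 -19 0 0 0.5;-123 -29 0 0 0.5;-164 -39 0 0 0.5;-205 -49 0 0 0.5'
python3 steer.py '-25 -5 0 0 0.5;-48 -11 0 0 0.5;-48 -11 0 0 0.5;-48 -11 0 0 0.5;-48 -11 0 0 0.5'
python3 go.py 489.5 -136.5 155 1.738
```

```text
t: 11.73
eef_pos: [492.8, -85.5, 222.6]
tcp_rot: [3.141, -0.0, 1.741]
ft_force: [0.2, 0.2, 0.1]
opening: 0.497
grip_force: 0.0
t: 12.15
eef_pos: [490.1, -133.0, 222.4]
tcp_rot: [-3.141, -0.0, 1.739]
ft_force: [0.7, 1.3, 0.4]
opening: 0.502
grip_force: 0.0
t 12.15 shift [-3.4 -1.2 67.4] turn 0.001 at [ 490.1 -133.   222.4] yaw 1.739
```

```bash
python3 steer.py '-3 -1 30 0 0.5;-3 -1 60 0 0.5;-3 -1 67 0 0.5;-3 -1 67 0 0.5'
python3 steer.py '0 0 0 0 0.05;0 0 0 0 0.05;0 0 0 0 0.05;0 0 0 0 0.05;0 0 0 0 0.05'
python3 go.py 541 -152 155 1.738
```

```text
t: 12.48
eef_pos: [488.8, -135.9, 154.2]
tcp_rot: [-3.138, -0.002, 1.74]
ft_force: [0.2, -0.4, 0.9]
opening: 0.498
grip_force: 0.0
t: 12.9
eef_pos: [489.4, -137.5, 156.6]
tcp_rot: [3.141, 0.001, 1.738]
ft_force: [-2.2, 0.8, 6.7]
opening: 0.265
grip_force: 30.0
t 12.9 shift [-22.9  48.5   1.6] turn -0.0 at [ 489.4 -137.5  156.6] yaw 1.738
```

Run:
```python
import numpy as np
f=lambda a:np.array([55*np.sin(a),-55*np.cos(a)])
for i in range(12):
    t0=.44+i; print(round(t0,2),[(f(t0+.2*k)-f(t0)).round(1).tolist() for k in range(1,6)])
```

```text
0.44 [[9.4, 5.6], [17.5, 13.1], [24.0, 21.9], [28.6, 31.9], [31.1, 42.6]]
1.44 [[0.3, 11.0], [-1.5, 21.8], [-5.5, 32.0], [-11.4, 41.3], [-19.0, 49.2]]
2.44 [[-9.1, 6.2], [-19.2, 10.5], [-29.9, 12.7], [-40.9, 12.7], [-51.7, 10.6]]
3.44 [[-10.1, -4.3], [-19.2, -10.4], [-26.9, -18.3], [-32.8, -27.5], [-36.8, -37.8]]
4.44 [[-1.9, -10.8], [-1.6, -21.8], [0.9, -32.5], [5.5, -42.5], [11.9, -51.4]]
5.44 [[8.1, -7.4], [17.5, -13.1], [27.8, -16.8], [38.7, -18.4], [49.7, -17.7]]
6.44 [[10.6, 2.8], [20.5, 7.6], [29.2, 14.3], [36.4, 22.6], [41.8, 32.2]]
7.44 [[3.4, 10.4], [4.6, 21.4], [3.7, 32.3], [0.6, 42.8], [-4.5, 52.5]]
8.44 [[-7.0, 8.5], [-15.5, 15.4], [-25.2, 20.6], [-35.7, 23.6], [-46.7, 24.6]]
9.44 [[-10.9, -1.3], [-21.3, -4.7], [-30.9, -10.1], [-39.2, -17.3], [-45.9, -26.0]]
10.44 [[-4.8, -9.9], [-7.6, -20.5], [-8.2, -31.5], [-6.6, -42.3], [-2.9, -52.7]]
11.44 [[5.7, -9.4], [13.1, -17.5], [22.0, -23.9], [32.0, -28.5], [42.7, -30.9]]
```

```bash
python3 steer.py '9.4 5.6 0 0 0.05;17.5 13.1 0 0 0.05;24 21.9 0 0 0.05;28.6 31.9 0 0 0.05;31.1 42.6 0 0 0.05'
python3 steer.py '0.3 11 0 0 0.05;-1.5 21.8 0 0 0.05;-5.5 32 0 0 0.05;-11.4 41.3 0 0 0.05;-19 49.2 0 0 0.05'
python3 go.py 541 -152 155 1.738
```

```text
t: 13.32
eef_pos: [525.6, -99.2, 156.6]
tcp_rot: [-3.141, -0.0, 1.738]
ft_force: [-6.8, -0.5, 8.4]
opening: 0.266
grip_force: 30.0
t: 13.73
eef_pos: [577.6, -109.2, 156.6]
tcp_rot: [-3.141, -0.002, 1.738]
ft_force: [-7.7, 3.6, 8.1]
opening: 0.264
grip_force: 30.0
t 13.73 shift [-36.1 -43.2   1.6] turn 0.0 at [ 577.6 -109.2  156.6] yaw 1.738
```

```bash
python3 steer.py '-9.1 6.2 0 0 0.05;-19.2 10.5 0 0 0.05;-29.9 12.7 0 0 0.05;-40.9 12.7 0 0 0.05;-51.7 10.6 0 0 0.05'
python3 steer.py '-10.1 -4.3 0 0 0.05;-19.2 -10.4 0 0 0.05;-26.9 -18.3 0 0 0.05;-32.8 -27.5 0 0 0.05;-36.8 -37.8 0 0 0.05'
python3 go.py 541 -152 155 1.738
```

```text
t: 14.15
eef_pos: [597.0, -159.6, 156.6]
tcp_rot: [3.141, -0.0, 1.738]
ft_force: [-5.0, 1.4, 10.5]
opening: 0.265
grip_force: 30.0
t: 14.57
eef_pos: [565.1, -202.2, 156.5]
tcp_rot: [-3.142, -0.001, 1.737]
ft_force: [-2.5, 7.4, 4.7]
opening: 0.262
grip_force: 30.0
t 14.57 shift [ 53.5 -15.4   1.5] turn -0.001 at [ 565.1 -202.2  156.5] yaw 1.737
```

```bash
python3 steer.py '-1.9 -10.8 0 0 0.05;-1.6 -21.8 0 0 0.05;0.9 -32.5 0 0 0.05;5.5 -42.5 0 0 0.05;11.9 -51.4 0 0 0.05'
python3 steer.py '8.1 -7.4 0 0 0.05;17.5 -13.1 0 0 0.05;27.8 -16.8 0 0 0.05;38.7 -18.4 0 0 0.05;49.7 -17.7 0 0 0.05'
python3 go.py 541 -152 155 1.738
```

```text
t: 14.98
eef_pos: [513.3, -198.7, 156.6]
tcp_rot: [3.139, 0.0, 1.737]
ft_force: [5.5, 5.7, 2.7]
opening: 0.266
grip_force: 30.0
t: 15.4
eef_pos: [487.3, -152.7, 156.5]
tcp_rot: [3.14, 0.002, 1.738]
ft_force: [2.8, -3.1, 5.9]
opening: 0.266
grip_force: 30.0
t 15.4 shift [-8.3 53.   1.6] turn -0.0 at [ 487.3 -152.7  156.5] yaw 1.738
```

```bash
python3 steer.py '10.6 2.8 0 0 0.05;20.5 7.6 0 0 0.05;29.2 14.3 0 0 0.05;36.4 22.6 0 0 0.05;41.8 32.2 0 0 0.05'
python3 steer.py '3.4 10.4 0 0 0.05;4.6 21.4 0 0 0.05;3.7 32.3 0 0 0.05;0.6 42.8 0 0 0.05;-4.5 52.5 0 0 0.05'
python3 go.py 541 -152 155 1.738
```

```text
t: 15.82
eef_pos: [511.9, -105.7, 156.5]
tcp_rot: [-3.141, 0.001, 1.738]
ft_force: [-3.2, -3.8, 9.3]
opening: 0.266
grip_force: 30.0
t: 16.23
eef_pos: [563.9, -100.8, 156.5]
tcp_rot: [-3.139, -0.001, 1.739]
ft_force: [-10.1, 2.6, 15.9]
opening: 0.267
grip_force: 30.0
t 16.23 shift [-46.7 -31.1   1.5] turn 0.001 at [ 563.9 -100.8  156.5] yaw 1.739
```

```bash
python3 steer.py '-7 8.5 0 0 0.05;-15.5 15.4 0 0 0.05;-25.2 20.6 0 0 0.05;-35.7 23.6 0 0 0.05;-46.7 24.6 0 0 0.05'
python3 steer.py '-10.9 -1.3 0 0 0.05;-21.3 -4.7 0 0 0.05;-30.9 -10.1 0 0 0.05;-39.2 -17.3 0 0 0.05;-45.9 -26 0 0 0.05'
python3 go.py 541 -152 155 1.738
```

```text
t: 16.65
eef_pos: [596.9, -143.1, 156.5]
tcp_rot: [3.141, -0.001, 1.739]
ft_force: [-4.5, 3.7, 17.5]
opening: 0.259
grip_force: 30.0
t: 17.07
eef_pos: [578.4, -193.6, 156.5]
tcp_rot: [3.142, 0.0, 1.738]
ft_force: [-3.9, 2.9, 7.1]
opening: 0.262
grip_force: 30.0
t 17.07 shift [ 47.3 -29.9   1.5] turn -0.0 at [ 578.4 -193.6  156.5] yaw 1.738
```

```bash
python3 steer.py '-4.8 -9.9 0 0 0.05;-7.6 -20.5 0 0 0.05;-8.2 -31.5 0 0 0.05;-6.6 -42.3 0 0 0.05;-2.9 -52.7 0 0 0.05'
python3 steer.py '5.7 -9.4 0 0 0.05;13.1 -17.5 0 0 0.05;22 -23.9 0 0 0.05;32 -28.5 0 0 0.05;42.7 -30.9 0 0 0.05'
python3 steer.py '0 0 0 0 0.05;0 0 0 0 0.05;0 0 0 0 0.05'
python3 go.py 541.5 -152 155 1.738
```

```text
t: 17.48
eef_pos: [527.0, -204.8, 156.5]
tcp_rot: [3.14, 0.0, 1.737]
ft_force: [3.9, 4.4, 7.9]
opening: 0.262
grip_force: 30.0
t: 17.9
eef_pos: [489.8, -168.0, 156.5]
tcp_rot: [3.14, 0.002, 1.738]
ft_force: [5.2, -1.9, 5.8]
opening: 0.264
grip_force: 30.0
t: 18.15
eef_pos: [489.7, -167.5, 156.5]
tcp_rot: [3.141, 0.0, 1.738]
ft_force: [-0.4, 2.4, 9.5]
opening: 0.267
grip_force: 30.0
t 18.15 shift [ 6.7 53.7  1.5] turn 0.0 at [ 489.7 -167.5  156.5] yaw 1.738
```

```bash
python3 steer.py '3.5 -0.3 0 0 0.05;6.9 -0.4 0 0 0.05;6.9 -0.4 0 0 0.05;6.9 -0.4 0 0 0.05;6.9 -0.4 0 0 0.05'
python3 steer.py '0 0 0 0 0.4;0 0 0 0 0.5;0 0 0 0 0.5;0 0 0 0 0.5;0 0 0 0 0.5'
python3 steer.py '0 0 -30 0 0.5;0 0 -70 0 0.5;0 0 -110 0 0.5;0 0 -110 0 0.5'
python3 steer.py '40 0 0 0 0.5;80 0 0 0 0.5;120 0 0 0 0.5;160 0 0 0 0.5;200 0 0 0 0.5'
python3 - <<'E'
from h import *
im,d=env.read_camera("top")
m=orange(im);m[:150]=0;k,l,st,c=cv2.connectedComponentsWithStats(m)
for i in range(1,k):
    if st[i,4]>20 and st[i,0]>345: 
        p=onz("top",c[i],190)[0];print(st[i],p,"crank mod",(189.6-np.degrees(np.arctan2(p[1]+152,p[0]-541.5))%360)*np.pi/180)
b=env.read_camera("scene")[0];cv2.imwrite("pics/fin.png",cv2.resize(b[170:350,150:430],(784,504),interpolation=cv2.INTER_CUBIC)[:,:,::-1])
E
```

```text
t: 18.57
eef_pos: [488.2, -161.0, 156.5]
tcp_rot: [3.141, 0.001, 1.738]
ft_force: [-0.5, 0.7, 10.0]
opening: 0.265
grip_force: 30.0
t: 18.98
eef_pos: [487.9, -161.3, 155.4]
tcp_rot: [-3.141, -0.0, 1.738]
ft_force: [-0.0, -0.6, 0.7]
opening: 0.494
grip_force: 0.0
t: 19.32
eef_pos: [490.0, -162.2, 272.3]
tcp_rot: [3.134, 0.006, 1.738]
ft_force: [0.9, -1.0, 0.2]
opening: 0.503
grip_force: 0.0
t: 19.73
eef_pos: [454.0, 37.4, 265.6]
tcp_rot: [3.142, -0.0, 1.737]
ft_force: [1.2, 0.2, 1.3]
opening: 0.498
grip_force: 0.0
[375 216   8   8  55] [ 488.6432767  -161.33630578  190.        ] crank mod -0.007279270509850914
```

View pics/fin.png

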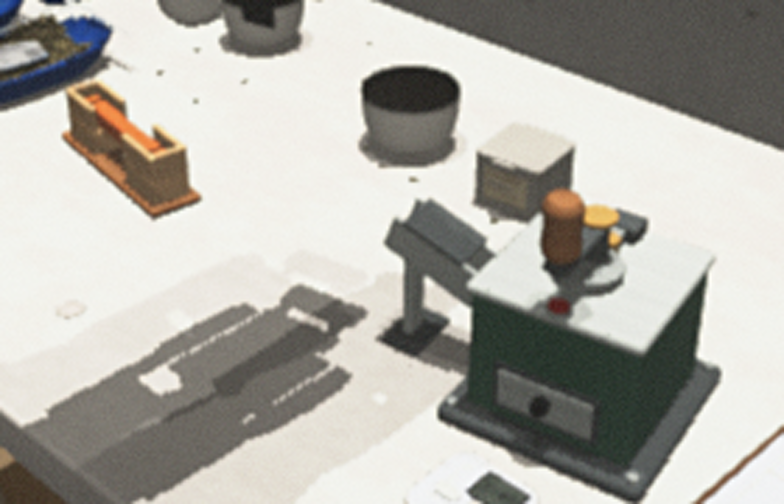

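The final picture shows the stick in the rest at (125,120), the knob over the red dot at (560,230), and the timer, bowl and tin where they started.

```bash
python3 steer.py '0 0 0 0 0.5;0 0 0 0 0.5;0 0 0 0 0.5'; python3 -c "
from cell import env
print(env.job_done())"
```

```text
t: 20.08
eef_pos: [455.1, 34.9, 265.5]
tcp_rot: [-3.141, 0.0, 1.736]
ft_force: [0.7, 0.1, 0.0]
opening: 0.498
grip_force: 0.0
the job is handed in; nothing more can be done
None
```

The job is handed in at about 20 s; no verdict was returned, but the last pictures show the stick down in both rest pockets, the knob over the red dot after two turns (within about 0.01 rad), the gripper clear, and the timer, bowl and tin apparently unmoved (judged by eye).

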